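# Show the drilled face of a vise part to the inspection camera with a swivel mirror

### The job

Slide the vise jaw well open, lift the finished block out and stand it fully down in the pocket of the inspection stand, with its drilled face (the one the sliding jaw was against) towards the mirror, and let go of it. Then take hold of the swivel mirror and turn it until the drilled mark appears to the stand's camera in the middle of the mirror, and finish while still holding the mirror steady at that angle, because its spring turns it back if let go. Leave the jaw open and do not knock over the block or move the collar, the scriber and the wrench that lie beside the work.

Things in the scene. Friction and masses are not known exactly. Their poses are not given: they have to be found in the camera images.
- vise: Low bench vise, fixed; its base is a 225 x 80 mm bar 25 mm high, whose top is also the bed on which the block stands. Origin on the bench below the bar, 85 mm from its +x end. x runs along the jaw axis, from the sliding jaw (robot side) to the fixed jaw; z up. Both jaws are 80 mm wide and their tops are 50 mm above the bench. The block stands centred at x = 30 mm, y = 0, between the fixed jaw (face at x = 43 mm) and the sliding jaw (face at x = 16.8 mm when shut).
- vise_jaw (a joint): Travel of the sliding jaw in m: 0 shut on the block (as it starts), growing as it slides along the vise's -x, at most 0.045. It slides with about 3 N of friction and stays where it is left.
- jaw_lug (a point): Centre of the top of the upright lug by which the sliding jaw is pulled. The lug stands on the jaw's rear end, is 14 mm along the vise's x, 30 mm along its y and 30 mm tall (top 80 mm, foot 50 mm above the bench). It moves with the jaw; its axes are those of the vise.
- part: The finished block, aluminium, about 0.27 kg, stepped: lower part 25 (x) x 60 (y) x 50 (z) mm, on it a centred tongue 25 (x) x 36 (y) mm that rises from 50 to 80 mm. Origin in the centre of its underside; z up. Its -x face, which is towards the sliding jaw at the start, carries the drilled mark. In the vise its axes agree with the vise's.
- mark (a point): The drilled mark (dark hole 12 mm wide with a ring round it) in the middle of the block's -x face, 40 mm above its underside. Its axes are the block's.
- stand: Inspection stand, fixed: aluminium plate 90 (x) x 340 (y) x 10 mm high. Origin on the bench under its centre. The pocket is at its -y end, the camera (black box, 72 mm high over all) at its +y end; both face -x, towards the mirror.
- nest (a point): Centre of the floor of the pocket, on the plate's top 10 mm above the bench; axes as the stand's. The pocket is 33 mm (x) by 68 mm (y) inside, with a rim 6 mm thick and 10 mm high, open above. The block belongs here with its x along the stand's x, so its drilled face looks along the stand's -x.
- lens (a point): Centre of the camera's front glass, 50 mm above the bench, 220 mm from the middle of the pocket along the stand's y. The camera looks at the mirror. Axes as the stand's.
- aim (a point): An unmarked point 58.5 mm behind (+x of) the stand's centre, 50 mm above the bench, axes as the stand's. When the mirror's normal (its x axis) points at it, the normal halves the angle between the lines from the mirror to the lens and to the mark, to within half a degree, wherever the mirror's base stands: the mark then shows in the middle of the mirror.
- mirror_base: Fixed round foot of the mirror, 72 mm diameter, 14 mm high. Origin on the bench under the upright swivel axis. The mirror at rest faces along this body's x.
- mirror: Flat mirror, 60 mm wide and 56 mm high, centre 50 mm above the bench, on an upright swivel axis that lies in its reflecting face. Origin on the axis 14 mm above the bench; x is the normal of the reflecting face, y along the face, z up. It turns only counterclockwise seen from above, from its rest stop up to 1.4 rad; a spring (0.06 N m per rad) brings it back to rest when let go. The turn needed from rest is between about 0.3 and 1.2 rad.
- mirror_wing (a point): Centre of the top face of the mirror's wing, on the swivel axis, 121 mm above the bench. The wing is a steel blade above the mirror: 40 mm along the mirror's x, 10 mm thick along its y, from 86 to 121 mm above the bench, to be pinched from above across its thickness; it turns with the mirror. Axes as the mirror's.
- collar: Bystander, to be left alone: steel shaft collar lying flat between the vise and the mirror, 40 mm diameter, 20 mm high.
- scriber: Bystander, to be left alone: screwdriver-like scriber lying flat left of the mirror, 180 mm long.
- wrench: Bystander, to be left alone: wrench lying flat to the right of the vise, pointing away from the robot.
Things that resemble listed ones, but are neither listed nor needed, are in the scene too. What is meant by the part is not pink, and is the smaller of those in its own colour.

How it is judged (in metres and radians):
On the way, in this order (a step that is already met when the one before it is completed fails the run):
1. the sliding jaw is opened at least 15 mm, the block still in the vise (value of joint vise_jaw above 0.015 m and z of part in the frame of vise below 0.035 m), for 0.2 s.
2. the block is held by the fingers, lifted clear of the jaws (z of part in the frame of vise above 0.06 m and contact force between the fingers and part above 0.5 N), for 0.1 s.
3. the block stands in the pocket, drilled face towards the mirror, released (x of part in the frame of nest between -0.008 and 0.008 m and y of part in the frame of nest between -0.008 and 0.008 m and z of part in the frame of nest between -0.004 and 0.004 m and angle between part's own z axis and vertical below 0.08 rad and x of mark in the frame of nest below -0.006 m and contact force between the fingers and part below 0.1 N and linear speed of part below 0.02 m/s), for 0.3 s.
At the end, for the whole second after the job is handed in: Fingers hold the mirror (over 0.5 N), still (under 0.08 rad/s), its normal within 18 mm of the aim point (4 degrees); block upright in the pocket within 8 mm, on its floor within 4 mm, drilled face towards the mirror, released, at rest; jaw at least 10 mm open (all of step 3 and value of joint vise_jaw above 0.01 m and y of aim in the frame of mirror between -0.018 and 0.018 m and x of aim in the frame of mirror above 0.1 m and contact force between the fingers and mirror above 0.5 N and angular speed of mirror below 0.08 rad/s); the arm keeps its last pose, push and grip.
It fails at once if the block is knocked over (tilted more than 40 degrees) (angle between part's own z axis and vertical above 0.7 rad).
It fails at once if a bystander (collar, scriber or wrench) is moved more than 20 mm (distance of any of collar, scriber, wrench from where it was at the start of the episode above 0.02 m).
It also fails if it takes over 58 s, if anything falls off the work surface, if the arm or the gripper's body presses on something with over 40 N, if the wrist force passes 120 N, or if a joint passes its speed limit or range.

### The arm

A 6-joint arm with a two-finger parallel gripper is mounted at the origin on the work surface. World frame = base frame: x ahead of the robot, y to its left, z up, the work surface at z = 0. Lengths are in mm, angles in rad, forces in N, time in s.
With the tool pointing down it reaches from about 350 to 775 mm from the base axis. Payload 7.3 kg.
Tool frame: the origin (TCP) lies between the finger pads; the fingertips stand 25 mm ahead of it and the grasp point (between the pads) lies 6 mm ahead of it; z points along the fingers, y is the line along which they close (so a half turn about z gives the same grasp; the last joint's range is limited). The gripper opens to 92 mm and grips with 3 to 60 N. Pads are 19 mm wide; open, the fingers measure 130 mm over their backs; the gripper's body (75 mm by 190 mm) begins 47 mm behind the grasp point.
Start: joints at [-1.479, 0.342, 1.524, -0, 1.275, -0.146], TCP at [123.693, -510.238, 251.741] pointing down, gripper open.
Joint ranges: [-2.53, 2.53], [-0.77, 2.02], [0.04, 2.7], [-1, 4.14], [0.28, 2.66], [-3.11, 3.11]. Speed limits (rad/s): [2.57, 2.57, 3.14, 3.14, 3.14, 3.14].

### API

Orientations are given as [roll, pitch, yaw] about the fixed x, y, z axes, in that order (R = Rz(yaw) Ry(pitch) Rx(roll)).
In Python, from plant import bot gives the robot as it stands.
- The arm moves only by the tool play_rows, never from a script. Its argument "commands" is a list of rows, each an object of numbers: "x", "y", "z": the shift along the tool's x, y, z in m; "twist": the turn about the tool's z in degrees. In form: [{"x": .., "y": .., "z": .., "twist": ..}, ...]. A call has exactly 8 rows; each row is the pose to reach, as a shift and turn from the pose commanded when the call began, along the tool's axes at that moment; what a row does not reach only later rows make up. A row lasts 1/10 s, in which the tool goes at most 50 mm and 8.59 degrees, less where a joint would pass 70% of its speed; a pose out of reach is approached as far as the arm can. A call with a gripper value outside its range is refused whole. "jaw" is the closure, from 0 (fully open) to 1 (shut), set as the call begins (left out, the last holds). The fingers move at their own pace and stop on an object; the grip force is fixed at half the most. Time passes only in rows, so rows that repeat a pose let the fingers close, or fill a call up. It gives the time, the measured TCP pose, the force, the opening and the grip force at its end, in the units of the state.
- bot.get_obs(): the state, without advancing time (a new reading comes with each control period).
- bot.capture(name): name is "scene" or "side" or "wrist"; returns a dict with "pixels" (400x640x3 uint8, red, green, blue), "fx", "fy", "cx", "cy" (pixels), "eye" and "rotation" of the camera in the world. Camera axes: x right, y down, z forward; pixel columns grow to the right and rows downward; lengths in mm; the calibration is good to about 2 mm. The wrist camera is an equidistant fisheye: a pixel r from the principal point sees the ray r / f radians off the axis. A picture is of the moment at which its call begins. There is no depth.
- bot.close_job(): hands the job in; it is judged then, once.
The state is a dict: "time": time; "joint_positions": joint angles; "dq": joint speeds; "tau": joint torques, N m; "tool_pos": TCP position; "tcp_rot": TCP orientation; "contact_force": force on the tool from outside, world axes, zero at the start; "moment": the same for the moment, N m; "grip_width": finger opening in mm; "finger_force": force on a finger pad.
Only numpy, scipy, OpenCV 4.12 (cv2) and the standard library are available. Lean on these libraries where they do the work, as an engineer would, in place of code of your own. Each camera call takes 0.05 s, during which the arm holds its last target. There are 200 camera calls.

## Working session

There is one attempt and no reset: what is moved stays moved. The work goes in short steps, Python scripts to look and compute and a tool call to move; the robot and the scene stay as the last step left them, time stands still between calls to the robot, and variables do not carry over. Pictures are saved under pics/ and viewed, at most 10 in all, crops included, and the job is handed in when it is done.

Besides the shell and the picture viewer there is one more tool, called after "Emit:" by a JSON object that holds its "fn" and its "kwargs". play_rows: Moves the arm, as the interface text tells. Its arguments: {"type":"object","properties":{"commands":{"type":"array"},"jaw":{"type":"number"}},"required":["commands"]}

```bash
mkdir -p pics; ls; cat > h.py <<'E'
import numpy as np, cv2
from plant import bot
def cap(n,f=None):
    c=bot.capture(n)
    c['R']=np.array(c['rotation'],float).reshape(3,3); c['eye']=np.array(c['eye'],float)
    if f: cv2.imwrite('pics/'+f,cv2.cvtColor(c['pixels'],cv2.COLOR_RGB2BGR))
    np.save('/tmp/%s.npy'%n,c,allow_pickle=True)
    return c
def load(n): return np.load('/tmp/%s.npy'%n,allow_pickle=True).item()
def ray(c,u,v,fish=False):
    x=(u-c['cx'])/c['fx']; y=(v-c['cy'])/c['fy']
    if fish:
        r=np.hypot(x,y); s=np.sin(r)/r if r>1e-9 else 1
        d=np.array([x*s,y*s,np.cos(r)])
    else: d=np.array([x,y,1.])
    return c['R']@d
def pt(c,u,v,z,fish=False):
    d=ray(c,u,v,fish); return c['eye']+d*(z-c['eye'][2])/d[2]
def proj(c,p,fish=False):
    q=c['R'].T@(np.array(p,float)-c['eye'])
    if fish:
        r=np.hypot(q[0],q[1]); t=np.arctan2(r,q[2]); s=t/r
        return np.array([c['cx']+c['fx']*q[0]*s,c['cy']+c['fy']*q[1]*s])
    return np.array([c['cx']+c['fx']*q[0]/q[2],c['cy']+c['fy']*q[1]/q[2]])
E
python3 - <<'E'
from h import *
for n in ['scene','side','wrist']:
    c=cap(n,n+'0.png'); print(n,c['eye'],c['R'].round(3).tolist(),c['fx'],c['fy'],c['cx'],c['cy'])
print(bot.get_obs())
E
```

```text
picsTraceback (most recent call last):
  File "<stdin>", line 3, in <module>
  File "h.py", line 5, in cap
    c['R']=np.array(c['rotation'],float).reshape(3,3); c['eye']=np.array(c['eye'],float)
           ~~~~~~~~~~~~~~~~~~~~~~~~~~~~~~~~~~~~~^^^^^
ValueError: cannot reshape array of size 3 into shape (3,3)
```

```bash
sed -i "s/c\['R'\]=np.array(c\['rotation'\],float).reshape(3,3)/c['R']=Rot.from_euler('xyz',c['rotation']).as_matrix()/; s/^import numpy.*/import numpy as np, cv2\nfrom scipy.spatial.transform import Rotation as Rot/" h.py
python3 - <<'E'
from h import *
for n in ['scene','side','wrist']:
    c=cap(n,n+'0.png'); print(n,c['eye'],c['rotation'],c['R'].round(3).tolist(),c['fx'],c['fy'],c['cx'],c['cy'])
print(bot.get_obs())
E
```

```text
scene [1085.89771979 -349.3685137  1024.30142704] [-2.56543829e+00 -1.79550536e-03  9.94825342e-01] [[0.545, 0.704, -0.456], [0.839, -0.456, 0.298], [0.002, -0.545, -0.839]] 363.85260973832004 363.85260973832004 316.2894928151197 198.84876922607512
side [345.52238925 776.34947755 809.81856464] [-2.28598029  0.00856097 -2.86028097] [[-0.961, -0.176, 0.215], [-0.278, 0.632, -0.724], [-0.009, -0.755, -0.656]] 389.62833594646406 389.62833594646406 318.87331703484404 200.9644002064111
wrist [ 187.9323349  -494.49102078  384.70953625] [ 2.89284916e+00  1.61500812e-03 -1.33306410e+00] [[0.235, -0.942, -0.24], [-0.972, -0.229, -0.056], [-0.002, 0.246, -0.969]] 309.70691628693146 309.70691628693146 313.81861297487666 200.78436124431678
{'time': 0.2, 'joint_positions': array([-1.47895751e+00,  3.42460628e-01,  1.52463145e+00, -5.39589435e-06,
        1.27542608e+00, -1.45998199e-01]), 'dq': array([-0.00029295, -0.00219933, -0.00112329,  0.0003249 ,  0.00044214,
       -0.00249854]), 'tau': array([ 1.90503197e-04, -4.31088424e+01, -2.44156551e+01,  7.17338431e-02,
        5.38604090e-02, -9.00962232e-05]), 'tool_pos': array([ 123.69181858, -510.00092115,  251.31559179]), 'tcp_rot': array([-3.14067624e+00, -1.29537180e-04,  2.37838528e-01]), 'contact_force': array([-0.02787028, -0.47522498,  0.54259308]), 'moment': array([0.00464456, 0.01842771, 0.05060953]), 'finger_force': 0.0, 'grip_width': 92.11167378087472}
```

View pics/scene0.png

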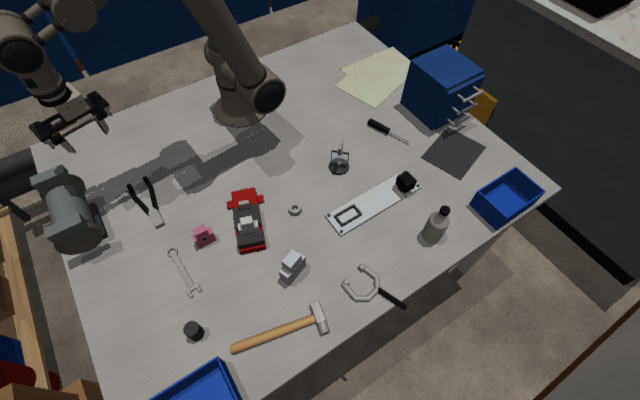

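View pics/side0.png

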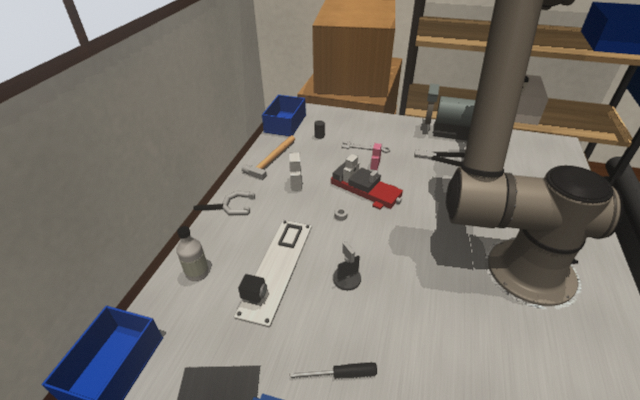

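Scene: candidates for the part: the grey stepped block in the vise (248,222), a larger grey one standing free (291,264), and a pink one (203,236). By the description it is the one in the vise. Pocket (347,216), stand camera (404,182), mirror (340,160), collar (295,211), scriber (388,132), wrench (185,270). Side: vise (366,183), mirror (347,270), pocket (290,235). One close crop follows.

```bash
python3 - <<'E'
import cv2,numpy as np
a=cv2.imread('pics/scene0.png');b=cv2.imread('pics/side0.png')
z=lambda im,x,y,w,h:cv2.resize(im[y:y+h,x:x+w],(400,300),interpolation=cv2.INTER_CUBIC)
cv2.imwrite('pics/c1.png',np.vstack([np.hstack([z(a,200,180,100,75),z(a,320,135,60,45)]),np.hstack([z(b,325,145,100,75),z(b,310,235,80,60)])]))
E
```

```text
(no output)
```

View pics/c1.png

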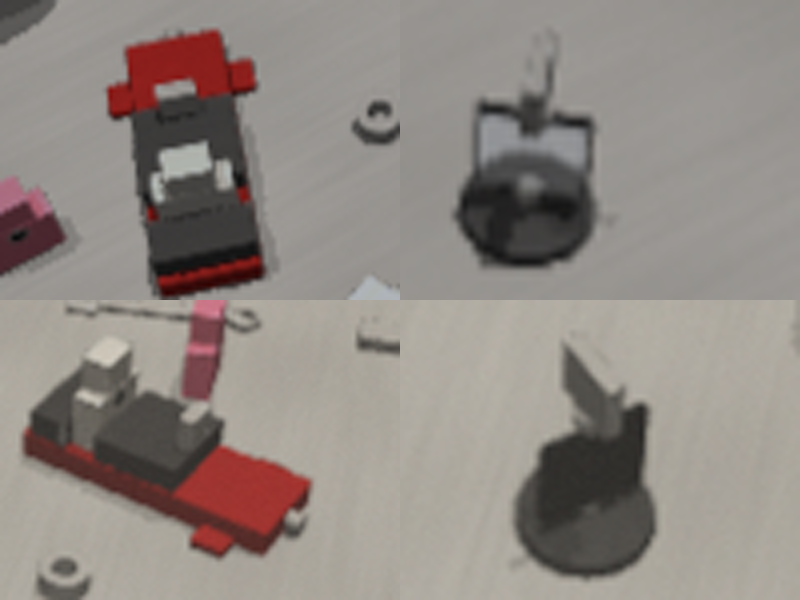

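The crop confirms it: the block in the vise (tongue top at about (246.8,220.5) scene, (351.8,158.8) side) is smaller than the free grey one and not pink. The lug top is at about (244,202.5) scene, (374.2,172.5) side. The mirror's face is turned to the scene camera, with the wing top at about (335.5,142).

```bash
cat >> h.py <<'E'
def tri(prs):
    A=np.zeros((3,3));b=np.zeros(3)
    for c,u,v in prs:
        d=ray(c,u,v);d/=np.linalg.norm(d);P=np.eye(3)-np.outer(d,d);A+=P;b+=P@c['eye']
    return np.linalg.solve(A,b)
E
python3 - <<'E'
from h import *
s=load('scene');d=load('side')
r=lambda v:np.round(v,1)
print('tongue',r(pt(s,246.8,220.5,105)),r(pt(d,351.8,158.8,105)),r(tri([(s,246.8,220.5),(d,351.8,158.8)])))
print('lug',r(pt(s,244,202.5,80)),r(pt(d,374.2,172.5,80)),r(tri([(s,244,202.5),(d,374.2,172.5)])))
print('red -x end z25',r(pt(s,200+126/4,180+48/4,25)),r(pt(s,255,188,25)))
# wing top: crop scale 400/60
k=60/400
print('wing s near',r(pt(s,320+533*k,135+107*k,121)),'far',r(pt(s,320+548*k,135+35*k,121)))
k=80/400
print('wing d ends',r(pt(d,310+168*k,235+35*k,121)),r(pt(d,310+220*k,235+92*k,121)))
# foot outline
print('foot',r(pt(s,320+127*k*.75,135+215*k*.75,14)), r(pt(d,310+185*k,235+210*k,14)))
for n,c,roi in (('scene',s,(320,170,110,70)),('side',d,(230,215,90,115))):
    hsv=cv2.cvtColor(c['pixels'],cv2.COLOR_RGB2HSV)
    x,y,w,h=roi
    g=hsv[y:y+h,x:x+w]; m=((g[...,1]<25)&(g[...,2]>(185))).astype(np.uint8)
    print(n,'bench V',np.median(g[...,2]),m.sum())
    for t in (175,190,205):
        m=((g[...,2]>t)).astype(np.uint8)
        cs,_=cv2.findContours(m,0,2); q=max(cs,key=cv2.contourArea)
        bx=cv2.boxPoints(cv2.minAreaRect(q))+[x,y]
        print(t,cv2.contourArea(q),[r(pt(c,*p,10)[:2]).tolist() for p in bx],bx.round(1).tolist())
E
```

```text
tongue [ 539.1 -232.6  105. ] [ 532.9 -223.8  105. ] [ 534.9 -232.    98.8]
lug [ 462.7 -207.6   80. ] [ 456.4 -205.1   80. ] [ 458.3 -207.8   76.5]
red -x end z25 [ 366.9 -215.4   25. ] [ 394.9 -142.5   25. ]
wing s near [587.1 299.6 121. ] far [555.2 336.1 121. ]
wing d ends [472.4 144.6 121. ] [440.7 173.3 121. ]
foot [468.9 148.7  14. ] [455.8 161.9  14. ]
scene bench V 152.0 41
175 1526.0 [[603.5, 4.1], [595.3, 298.8], [684.0, 278.2], [685.7, -5.0]] [[326.1, 214.9], [395.1, 173.5], [407.4, 194.0], [338.4, 235.4]]Traceback (most recent call last):
  File "<stdin>", line 21, in <module>
ValueError: max() iterable argument is empty
```

Emit:
{"fn": "play_rows", "kwargs": {"commands": [{"x":0.046,"y":-0.0276,"z":0,"twist":4},{"x":0.092,"y":-0.055,"z":0,"twist":8},{"x":0.138,"y":-0.083,"z":0,"twist":12},{"x":0.184,"y":-0.11,"z":0,"twist":16},{"x":0.23,"y":-0.138,"z":0,"twist":20},{"x":0.276,"y":-0.166,"z":0,"twist":24},{"x":0.345,"y":-0.207,"z":0,"twist":29},{"x":0.369,"y":-0.221,"z":0,"twist":31}], "jaw": 0}}

```text
time: 1.0
tool_pos: [409.8, -227.8, 251.8]
tcp_rot: [3.141, -0.0, -0.306]
contact_force: [0.2, -1.3, 0.3]
grip_width: 91.9
finger_force: 0.0
```

Emit:
{"fn": "play_rows", "kwargs": {"commands": [{"x":0,"y":0,"z":0,"twist":0},{"x":0,"y":0,"z":0,"twist":0},{"x":0,"y":0,"z":0,"twist":0},{"x":0,"y":0,"z":0,"twist":0},{"x":0,"y":0,"z":0,"twist":0},{"x":0,"y":0,"z":0,"twist":0},{"x":0,"y":0,"z":0,"twist":0},{"x":0,"y":0,"z":0,"twist":0}]}}

```text
time: 1.8
tool_pos: [408.5, -229.8, 251.7]
tcp_rot: [3.141, -0.0, -0.304]
contact_force: [-0.7, 0.8, -0.6]
grip_width: 91.8
finger_force: 0.0
```

```bash
python3 - <<'E'
from h import *
c=cap('wrist','w1.png');o=bot.get_obs();print(o['time'],o['tool_pos'],o['tcp_rot'],c['eye'])
E
```

```text
1.85 [ 408.55843894 -229.71709791  251.72405921] [ 3.14151131e+00 -1.27932669e-05 -3.03612789e-01] [ 471.59500173 -249.4378167   385.22706855]
```

View pics/w1.png

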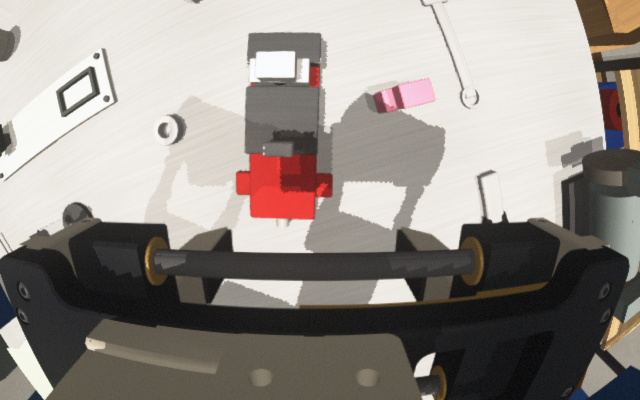

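The wrist view shows the vise nearly upright in the picture: tongue top about (277,66), sliding jaw (283,120), lug about (279,149), pocket (77,91), collar (168,129).

```bash
cat >> h.py <<'E'
def rpts(c,px,z,fish=True): return np.array([pt(c,u,v,z,fish) for u,v in px])
def blob(c,m,roi,z,fish=True):
    "largest blob in roi -> rectangle fitted in the plane z: centre, sizes, yaw(deg)"
    x,y,w,h=roi
    cs,_=cv2.findContours(m[y:y+h,x:x+w].astype(np.uint8),cv2.RETR_EXTERNAL,cv2.CHAIN_APPROX_NONE)
    q=max(cs,key=cv2.contourArea)[:,0]+[x,y]
    P=rpts(c,q,z,fish)[:,:2].astype(np.float32)
    b=cv2.boxPoints(cv2.minAreaRect(P)); e1=b[1]-b[0]; e2=b[2]-b[1]
    return b.mean(0).round(1),[(round(float(np.hypot(*e)),1),round(float(np.degrees(np.arctan2(e[1],e[0]))),1)) for e in (e1,e2)],q.mean(0).round(1)
E
python3 - <<'E'
from h import *
c=load('wrist');im=c['pixels'].astype(int);g=im.min(2)
hs=cv2.cvtColor(c['pixels'],cv2.COLOR_RGB2HSV)
print(g[40:92:4,277]);print(g[66,240:325:4])
print(g[136:164:2,279]);print(g[149,240:325:4])
for t in (225,235,245): print('tongue',t,blob(c,g>t,(245,44,72,44),105))
red=(hs[...,1]>150)&((hs[...,0]<10)|(hs[...,0]>170))
print('red',blob(c,red,(250,150,67,75),25))
dark=(im.max(2)<110)&~red
print('jaw+lug dark',blob(c,dark,(235,80,95,78),50))
for u,v in [(246,87),(319,87),(245,153),(319,153)]: print(pt(c,u,v,50,True).round(1))
E
```

```text
[107 107 107 248 249 250 249 250 249 245 108  62 110]
[231 231 208 250 248 250 249 249 250 249 249 250 250 250 117 188 250 229
  53  50 129 149]
[ 56  46  50  85 112 116 113 113 110 106  78  47  53  56]
[205 172 106 104 104 103 129 107 115 111 112 113 116  82  50  50  53  49
  49  55 108 112]
tongue 225 (array([ 535.4, -227.3], dtype=float32), [(36.2, -16.9), (44.8, 73.1)], array([262.6,  65.8]))
tongue 235 (array([ 534.5, -229. ], dtype=float32), [(27.3, -17.2), (39.1, 72.8)], array([270.5,  65.9]))
tongue 245 (array([ 534.6, -229.1], dtype=float32), [(26.0, -17.1), (39.1, 72.9)], array([268.2,  66.2]))
red (array([ 411.7, -191.7], dtype=float32), [(77.5, -19.1), (79.9, 70.9)], array([282.5, 185.7]))
jaw+lug dark (array([ 483.9, -216.9], dtype=float32), [(75.0, -18.5), (78.4, 71.5)], array([287.8, 130.6]))
[ 533.5 -191.8   50. ]
[ 508.  -266.5   50. ]
[ 464.7 -167.7   50. ]
[ 439.5 -245.1   50. ]
```

```bash
python3 - <<'E'
import cv2,numpy as np
a=cv2.imread('pics/w1.png')
cv2.imwrite('pics/c2.png',np.hstack([cv2.resize(a[25:165,235:335],(400,560),interpolation=cv2.INTER_CUBIC),cv2.resize(a[30:170,0:100],(400,560),interpolation=cv2.INTER_CUBIC)]))
E
```

```text
(no output)
```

View pics/c2.png

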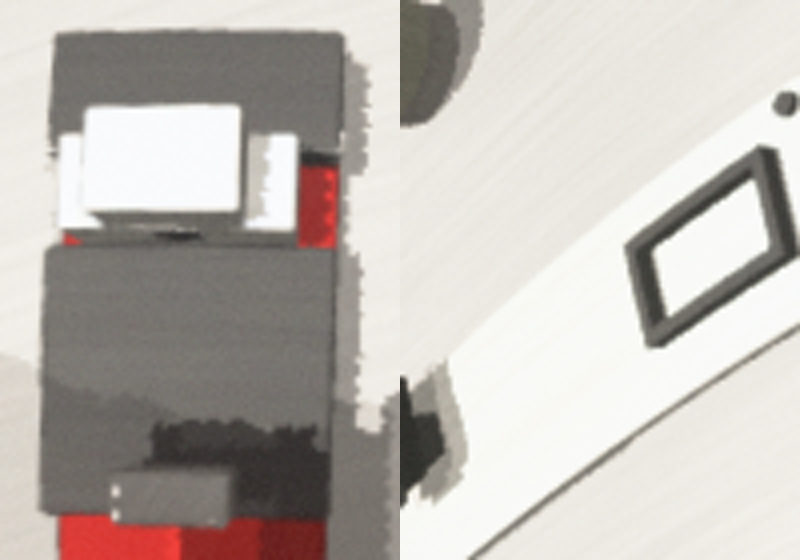

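The crop shows the tongue top centred at (275.6,64.8), the lug top at (278.5,149), and the pocket rim cleanly visible at about (78,91).

```bash
python3 - <<'E'
from h import *
c=load('wrist')
f=lambda l,ox,oy:[(x/4+ox,y/4+oy) for x,y in l]
T=rpts(c,f([(84,108),(240,104),(241,212),(84,212)],235,25),105)
L=rpts(c,f([(112,473),(236,467),(236,525),(112,523)],235,25),80)
N=rpts(c,f([(226,247),(364,147),(400,250),(254,346)],0,30),20)
for n,P in (('T',T),('L',L),('N',N)):
    e=np.diff(np.vstack([P,P[:1]]),axis=0)[:,:2]
    print(n,P.mean(0).round(1),np.hypot(*e.T).round(1),np.degrees(np.arctan2(e[:,1],e[:,0])).round(1))
o=bot.get_obs();y=o['tcp_rot'][2];R=Rot.from_euler('xyz',[np.pi,0,y]).as_matrix()
print('lug offset in tool',(R.T@(L.mean(0)-o['tool_pos'])).round(1),y)
E
```

```text
T [ 534.3 -232.9  105. ] [35.5 25.4 35.6 24.7] [-108.2  163.2   70.7  -16.9]
L [ 458.2 -208.4   80. ] [30.9 14.4 31.  12.5] [-105.5  162.1   71.   -18.7]
N [640.9  57.8  20. ] [80.1 44.7 82.5 43.8] [ -89.8 -172.7   89.8    4.3]
lug offset in tool [ 41.  -35.2 171.7] -0.3036127888632911
```

Emit:
{"fn": "play_rows", "kwargs": {"commands": [{"x":0.014,"y":-0.012,"z":0.035,"twist":0},{"x":0.028,"y":-0.024,"z":0.07,"twist":0},{"x":0.041,"y":-0.035,"z":0.105,"twist":0},{"x":0.041,"y":-0.035,"z":0.14,"twist":0.4},{"x":0.041,"y":-0.035,"z":0.16,"twist":0.4},{"x":0.041,"y":-0.035,"z":0.172,"twist":0.4},{"x":0.041,"y":-0.035,"z":0.172,"twist":0.4},{"x":0.041,"y":-0.035,"z":0.172,"twist":0.4}]}}

```text
time: 2.65
tool_pos: [458.7, -208.8, 80.5]
tcp_rot: [3.141, -0.001, -0.31]
contact_force: [0.6, -0.3, -0.3]
grip_width: 92.1
finger_force: 0.0
```

Emit:
{"fn": "play_rows", "kwargs": {"commands": [{"x":0,"y":0,"z":0,"twist":0},{"x":0,"y":0,"z":0,"twist":0},{"x":0,"y":0,"z":0,"twist":0},{"x":0,"y":0,"z":0,"twist":0},{"x":0,"y":0,"z":0,"twist":0},{"x":0,"y":0,"z":0,"twist":0},{"x":0,"y":0,"z":0,"twist":0},{"x":0,"y":0,"z":0,"twist":0}], "jaw": 1}}

```text
time: 3.45
tool_pos: [458.2, -208.4, 79.7]
tcp_rot: [-3.141, 0.0, -0.31]
contact_force: [2.2, 6.0, -0.9]
grip_width: 32.2
finger_force: 4.8
```

Emit:
{"fn": "play_rows", "kwargs": {"commands": [{"x":0,"y":0,"z":0,"twist":0},{"x":0,"y":0,"z":0,"twist":0},{"x":-0.005,"y":0,"z":0,"twist":0},{"x":-0.013,"y":0,"z":0,"twist":0},{"x":-0.022,"y":0,"z":0,"twist":0},{"x":-0.031,"y":0,"z":0,"twist":0},{"x":-0.039,"y":0,"z":0,"twist":0},{"x":-0.039,"y":0,"z":0,"twist":0}]}}

```text
time: 4.25
tool_pos: [420.6, -194.0, 79.6]
tcp_rot: [-3.138, 0.002, -0.312]
contact_force: [2.4, 12.6, 3.9]
grip_width: 29.8
finger_force: 30.0
```

Emit:
{"fn": "play_rows", "kwargs": {"commands": [{"x":0,"y":0,"z":0,"twist":0},{"x":0,"y":0,"z":0,"twist":0},{"x":0,"y":0,"z":0,"twist":0},{"x":0,"y":0,"z":0,"twist":0},{"x":0,"y":0,"z":0,"twist":0},{"x":0,"y":0,"z":0,"twist":0},{"x":0,"y":0,"z":-0.03,"twist":0},{"x":0,"y":0,"z":-0.08,"twist":0}], "jaw": 0}}

```text
time: 5.05
tool_pos: [419.5, -195.5, 158.2]
tcp_rot: [-3.14, 0.007, -0.311]
contact_force: [1.5, -0.1, -0.5]
grip_width: 88.5
finger_force: 0.0
```

```bash
python3 - <<'E'
from h import *
c=cap('wrist','w2.png');o=bot.get_obs();print(o['time'],o['tool_pos'],o['tcp_rot'],c['eye'])
for p in [(534.3,-232.9,105),(420,-196,80),(641,58,20)]: print(proj(c,p,True))
s=cap('scene','s2.png')
a=cv2.cvtColor(c['pixels'],3-0 if 0 else cv2.COLOR_RGB2BGR);b=cv2.cvtColor(s['pixels'],cv2.COLOR_RGB2BGR)
cv2.imwrite('pics/c3.png',np.hstack([cv2.resize(a[:200,180:380],(400,400)),cv2.resize(b[180:260,200:280],(400,400))]))
E
```

```text
5.1 [ 423.45992674 -198.02471532  167.23486418] [ 3.13908114 -0.00822609 -0.31010134] [ 483.19532968 -216.12028165  291.23202965]
[315.20118295  34.37178647]
[314.77351393 215.67244815]
[47.00085786 85.57565939]
```

View pics/c3.png

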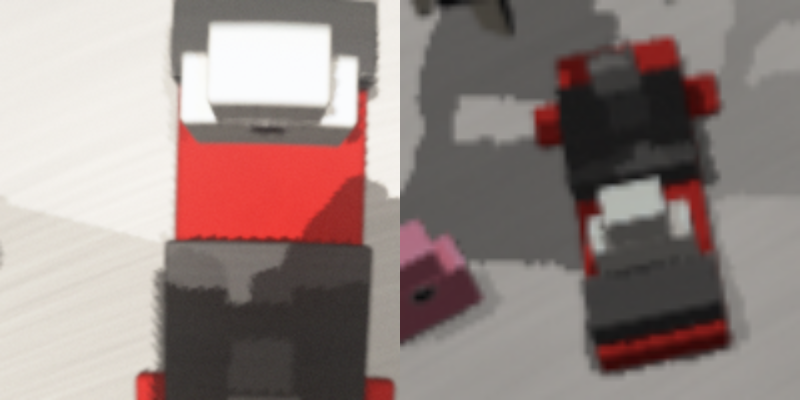

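Jaw is open about 39 mm and the block stands unmoved (tongue top at wrist (314.5,32)).

Emit:
{"fn": "play_rows", "kwargs": {"commands": [{"x":0.03,"y":0,"z":0,"twist":0},{"x":0.06,"y":0,"z":0,"twist":0},{"x":0.09,"y":0,"z":0,"twist":0},{"x":0.117,"y":0,"z":0,"twist":0},{"x":0.117,"y":0,"z":0.02,"twist":0},{"x":0.117,"y":0,"z":0.04,"twist":0},{"x":0.117,"y":0,"z":0.05,"twist":0},{"x":0.117,"y":0,"z":0.05,"twist":0}]}}

```text
time: 5.95
tool_pos: [531.6, -231.7, 107.9]
tcp_rot: [-3.141, 0.003, -0.31]
contact_force: [0.5, -0.8, 0.1]
grip_width: 91.7
finger_force: 0.0
```

```bash
python3 - <<'E'
from h import *
o=bot.get_obs();print(o['time'],o['tool_pos'],o['tcp_rot'])
E
```

```text
5.95 [ 531.56845735 -231.71386243  107.93353001] [-3.14083938  0.00349053 -0.31035124]
```

Emit:
{"fn": "play_rows", "kwargs": {"commands": [{"x":0.002,"y":0,"z":0.005,"twist":0},{"x":0.002,"y":0,"z":0.005,"twist":0},{"x":0.002,"y":0,"z":0.005,"twist":0},{"x":0.002,"y":0,"z":0.005,"twist":0},{"x":0.002,"y":0,"z":0.005,"twist":0},{"x":0.002,"y":0,"z":0.005,"twist":0},{"x":0.002,"y":0,"z":0.005,"twist":0},{"x":0.002,"y":0,"z":0.005,"twist":0}], "jaw": 1}}

```text
time: 6.75
tool_pos: [534.4, -232.8, 104.8]
tcp_rot: [3.142, -0.0, -0.31]
contact_force: [-0.1, 0.5, 0.4]
grip_width: 35.7
finger_force: 29.8
```

Emit:
{"fn": "play_rows", "kwargs": {"commands": [{"x":0,"y":0,"z":0,"twist":0},{"x":0,"y":0,"z":0,"twist":0},{"x":0,"y":0,"z":0,"twist":0},{"x":0,"y":0,"z":-0.01,"twist":0},{"x":0,"y":0,"z":-0.03,"twist":0},{"x":0,"y":0,"z":-0.05,"twist":0},{"x":0,"y":0,"z":-0.07,"twist":0},{"x":0,"y":0,"z":-0.09,"twist":0}]}}

```text
time: 7.55
tool_pos: [534.2, -232.7, 195.7]
tcp_rot: [3.142, 0.001, -0.31]
contact_force: [0.6, 0.3, -3.2]
grip_width: 36.2
finger_force: 29.8
```

Emit:
{"fn": "play_rows", "kwargs": {"commands": [{"x":0,"y":0,"z":-0.005,"twist":0},{"x":0,"y":0,"z":-0.005,"twist":0},{"x":0,"y":0,"z":-0.005,"twist":0},{"x":0,"y":0,"z":-0.005,"twist":0},{"x":0,"y":0,"z":-0.005,"twist":0},{"x":0,"y":0,"z":-0.005,"twist":0},{"x":0,"y":0,"z":-0.005,"twist":0},{"x":0,"y":0,"z":-0.005,"twist":0}]}}

```text
time: 8.35
tool_pos: [534.4, -232.8, 199.6]
tcp_rot: [3.142, 0.0, -0.31]
contact_force: [-0.3, 0.4, -1.9]
grip_width: 35.8
finger_force: 29.8
```

```bash
python3 - <<'E'
from h import *
c=cap('wrist','w3.png')
s=cap('scene','s3.png');o=bot.get_obs();print(o['time'],o['tool_pos'],o['tcp_rot'],o['grip_width'],o['finger_force'])
a=cv2.cvtColor(c['pixels'],cv2.COLOR_RGB2BGR);b=cv2.cvtColor(s['pixels'],cv2.COLOR_RGB2BGR)
cv2.imwrite('pics/c4.png',np.vstack([cv2.resize(a[:300],(640,300)),cv2.resize(b[130:260,200:440],(480,260)) if 0 else cv2.copyMakeBorder(cv2.resize(b[130:260,200:440],(480,260)),0,0,0,160,0)]))
E
```

```text
8.45 [ 534.44157442 -232.84860803  199.68561669] [ 3.14148098e+00 -2.77974398e-05 -3.10225053e-01] 35.95808561787942 29.7754168510437
```

View pics/c4.png

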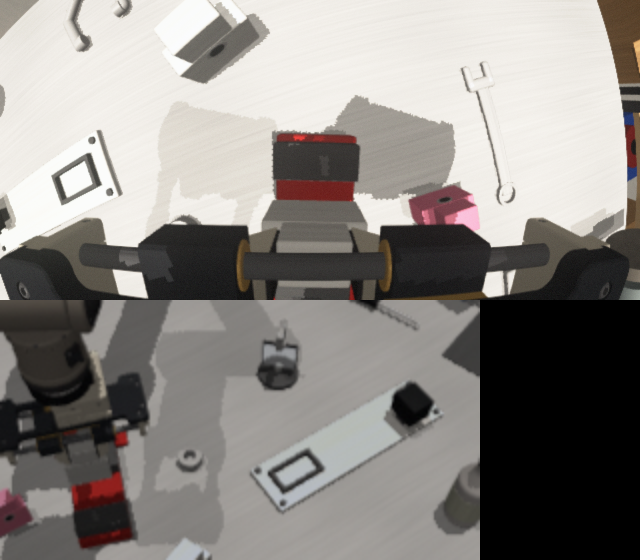

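Held block lifted; the pocket is visible at wrist (78,180), scene crop (295,470 → about scene (347,215)). Now to just before the pocket.

Emit:
{"fn": "play_rows", "kwargs": {"commands": [{"x":-0.004,"y":-0.018,"z":0,"twist":-1},{"x":-0.012,"y":-0.055,"z":0,"twist":-3.5},{"x":-0.022,"y":-0.098,"z":0,"twist":-6},{"x":-0.032,"y":-0.141,"z":0,"twist":-9},{"x":-0.042,"y":-0.186,"z":0,"twist":-12},{"x":-0.052,"y":-0.228,"z":0,"twist":-14.5},{"x":-0.06,"y":-0.267,"z":0,"twist":-17},{"x":-0.064,"y":-0.285,"z":0,"twist":-17.8}]}}

```text
time: 9.25
tool_pos: [560.0, 62.5, 199.9]
tcp_rot: [-3.14, -0.0, 0.006]
contact_force: [0.6, -1.4, -2.4]
grip_width: 35.9
finger_force: 29.8
```

Emit:
{"fn": "play_rows", "kwargs": {"commands": [{"x":0,"y":0,"z":0,"twist":0},{"x":0,"y":0,"z":0,"twist":0},{"x":0,"y":0,"z":0,"twist":0},{"x":0,"y":0,"z":0,"twist":0},{"x":0,"y":0,"z":0,"twist":0},{"x":0,"y":0,"z":0,"twist":0},{"x":0,"y":0,"z":0,"twist":0},{"x":0,"y":0,"z":0,"twist":0}]}}

```text
time: 10.05
tool_pos: [560.5, 57.9, 199.7]
tcp_rot: [3.142, -0.0, 0.0]
contact_force: [0.2, -0.5, -2.6]
grip_width: 35.9
finger_force: 29.8
```

```bash
python3 - <<'E'
from h import *
c=cap('wrist','w4.png');o=bot.get_obs();print(o['time'],o['tool_pos'],o['tcp_rot'],c['eye'],o['grip_width'],proj(c,(641,58,20),True))
E
```

```text
10.1 [560.51923761  58.01551492 199.69460011] [ 3.14152141e+00 -3.30275831e-05  2.56840675e-04] [626.62055246  58.01844202 333.17005499] 36.04181680421319 [313.97634813 109.44613377]
```

View pics/w4.png

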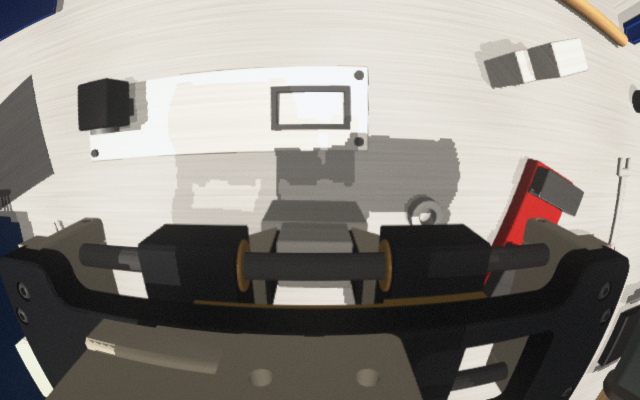

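The rim is at (271–351, 86–130), the plate's right end at (369,66)–(367,151), the stand camera at (105,104), and the collar at (427,211).

```bash
python3 - <<'E'
from h import *
c=load('wrist');g=c['pixels'].astype(int).max(2)
for t in (110,140): print('rim',blob(c,g<t,(262,78,95,60),20))
# inner opening (bright), on rim top plane
for t in (200,230): print('inner',blob(c,g>t,(276,91,71,35),15))
# bolts (z 10): px
for u,v in [(359.5,75),(359,142),(95,153.5)]: print('bolt',pt(c,u,v,10,True).round(1))
P=rpts(c,[(369,66),(367.5,151),(92,160)],10);print(P.round(1))
print('held block bottom pred centre',proj(c,(560.5,58,120),True))
E
```

```text
rim (array([630.2,  51. ], dtype=float32), [(56.3, -89.2), (16.2, 0.8)], array([325.4, 124.6]))
rim (array([643.7,  61.8], dtype=float32), [(79.6, -89.1), (43.6, 0.9)], array([310.1, 107.3]))
inner (array([643.3,  61.1], dtype=float32), [(65.3, -89.7), (32.1, 0.3)], array([310.9, 108. ]))
inner (array([643.3,  61.1], dtype=float32), [(63.2, -89.8), (32.0, 0.2)], array([311.2, 107.9]))
bolt [678.8  10.9  10. ]
bolt [607.9  10.9  10. ]
bolt [605.6 332.8  10. ]
[[689.    0.8  10. ]
 [598.5   1.6  10. ]
 [597.7 339.2  10. ]]
held block bottom pred centre [313.97166576 216.8063949 ]
```

```bash
python3 - <<'E'
from h import *
c=load('wrist')
for z in (120,170):
  for y in (28,88): print(z,y,proj(c,(573,y,z),True).round(1))
g=c['pixels'].astype(int).max(2)
print(g[194:240:1,270]);print(g[218,250:275]);print(g[218,355:380])
E
```

```text
120 28 [356. 200.]
120 88 [272. 200.]
170 28 [367.6 221.8]
170 88 [260.4 221.8]
[199 206 209 210 212 208 206 199 187 169 142 121 105  98  93  93  94  97
  90  97  95  96  97  97  94  95 103 120 124 125 131 128 127 131 116 106
  94  90  96  97  95  94  94  94  96  92]
[206 204 206 205 207 205 205 204 207 207 206 200 180 131 106  99  95  92
  95  94  94  95  95  95  93]
[ 91  93  96  90  92  93  93  92  97 111 127 153 198 222 229 228 227 228
 229 230 229 229 229 230 230]
```

Emit:
{"fn": "play_rows", "kwargs": {"commands": [{"x":0.02,"y":-0.001,"z":0,"twist":-0.4},{"x":0.05,"y":-0.002,"z":0,"twist":-0.4},{"x":0.075,"y":-0.0035,"z":0.015,"twist":-0.4},{"x":0.083,"y":-0.0035,"z":0.04,"twist":-0.4},{"x":0.083,"y":-0.0035,"z":0.065,"twist":-0.4},{"x":0.083,"y":-0.0035,"z":0.08,"twist":-0.4},{"x":0.083,"y":-0.0035,"z":0.08,"twist":-0.4},{"x":0.083,"y":-0.0035,"z":0.08,"twist":-0.4}]}}

```text
time: 10.9
tool_pos: [643.7, 61.7, 120.0]
tcp_rot: [3.141, -0.0, 0.008]
contact_force: [0.5, -0.4, -1.9]
grip_width: 35.9
finger_force: 29.8
```

```bash
python3 - <<'E'
from h import *
c=cap('wrist','w5.png');o=bot.get_obs();print(o['time'],o['tool_pos'],o['tcp_rot'],c['eye'])
d=cap('side','d5.png')
a=cv2.cvtColor(c['pixels'],cv2.COLOR_RGB2BGR);b=cv2.cvtColor(d['pixels'],cv2.COLOR_RGB2BGR)
cv2.imwrite('pics/c5.png',np.hstack([cv2.resize(a[100:260,220:420],(400,320)),cv2.resize(b[180:300,240:390],(400,320))]))
for z in (20,40):
  for y in (31,91): print(z,y,proj(c,(656,y,z),True).round(1))
print('nest +x rim inner',proj(c,(660,27.4,20),True),proj(c,(660,95.4,20),True))
E
```

```text
10.95 [644.15583263  61.64698398 120.78543912] [ 3.14142155e+00 -1.81319715e-03  7.47704828e-03] [709.80921424  62.24300697 253.48979341]
20 31 [353.6 194.2]
20 91 [276.4 193.6]
40 31 [357.  200.5]
40 91 [273.2 199.9]
nest +x rim inner [358.36437653 189.2133984 ] [270.72314607 188.56694567]
```

View pics/c5.png

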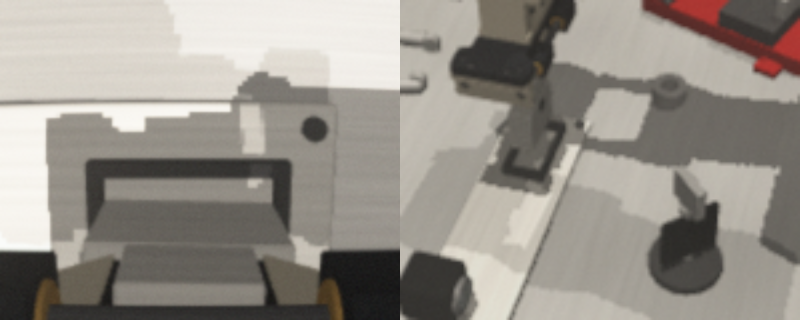

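Block is centred over the pocket (rim centre and block edge both at u≈314.5, rim's far inner edge at v≈189 as predicted). Descend.

Emit:
{"fn": "play_rows", "kwargs": {"commands": [{"x":0,"y":0,"z":0.006,"twist":0},{"x":0,"y":0,"z":0.012,"twist":0},{"x":0,"y":0,"z":0.018,"twist":0},{"x":0,"y":0,"z":0.023,"twist":0},{"x":0,"y":0,"z":0.026,"twist":0},{"x":0,"y":0,"z":0.0285,"twist":0},{"x":0,"y":0,"z":0.0295,"twist":0},{"x":0,"y":0,"z":0.0295,"twist":0}]}}

```text
time: 11.8
tool_pos: [643.5, 61.6, 90.2]
tcp_rot: [3.142, -0.0, 0.007]
contact_force: [0.6, -0.3, -2.8]
grip_width: 35.9
finger_force: 29.8
```

Emit:
{"fn": "play_rows", "kwargs": {"commands": [{"x":0,"y":0,"z":0.0005,"twist":0},{"x":0,"y":0,"z":0.0005,"twist":0},{"x":0,"y":0,"z":0.0005,"twist":0},{"x":0,"y":0,"z":0.0005,"twist":0},{"x":0,"y":0,"z":0.0005,"twist":0},{"x":0,"y":0,"z":0.0005,"twist":0},{"x":0,"y":0,"z":0.0005,"twist":0},{"x":0,"y":0,"z":0.0005,"twist":0}], "jaw": 0}}

```text
time: 12.6
tool_pos: [643.5, 61.6, 89.7]
tcp_rot: [3.141, -0.0, 0.007]
contact_force: [-0.2, -0.7, 0.6]
grip_width: 90.8
finger_force: 0.0
```

Emit:
{"fn": "play_rows", "kwargs": {"commands": [{"x":0,"y":0,"z":-0.01,"twist":0},{"x":0,"y":0,"z":-0.03,"twist":0},{"x":0,"y":0,"z":-0.055,"twist":0},{"x":0,"y":0,"z":-0.08,"twist":0},{"x":0,"y":0,"z":-0.11,"twist":0},{"x":0,"y":0,"z":-0.14,"twist":0},{"x":-0.03,"y":0,"z":-0.15,"twist":0},{"x":-0.07,"y":0,"z":-0.15,"twist":0}]}}

```text
time: 13.4
tool_pos: [574.6, 60.9, 242.3]
tcp_rot: [3.141, -0.006, 0.007]
contact_force: [-0.1, -0.7, 0.2]
grip_width: 91.8
finger_force: 0.0
```

```bash
python3 - <<'E'
from h import *
o=bot.get_obs();print(o['time'],o['tool_pos'],o['tcp_rot'])
E
```

```text
13.4 [574.56828405  60.94137883 242.26583346] [ 3.14130988 -0.00583394  0.00719391]
```

Emit:
{"fn": "play_rows", "kwargs": {"commands": [{"x":-0.01,"y":-0.01,"z":0,"twist":3},{"x":-0.033,"y":-0.03,"z":0,"twist":9},{"x":-0.06,"y":-0.052,"z":0,"twist":15},{"x":-0.088,"y":-0.075,"z":0,"twist":22},{"x":-0.115,"y":-0.098,"z":0,"twist":29},{"x":-0.14,"y":-0.12,"z":0,"twist":36},{"x":-0.155,"y":-0.133,"z":0,"twist":40},{"x":-0.161,"y":-0.138,"z":0,"twist":41}]}}

```text
time: 14.2
tool_pos: [410.0, 199.1, 240.7]
tcp_rot: [-3.141, -0.0, -0.709]
contact_force: [0.6, -0.4, 0.4]
grip_width: 91.7
finger_force: 0.0
```

Emit:
{"fn": "play_rows", "kwargs": {"commands": [{"x":0,"y":0,"z":0,"twist":0},{"x":0,"y":0,"z":0,"twist":0},{"x":0,"y":0,"z":0,"twist":0},{"x":0,"y":0,"z":0,"twist":0},{"x":0,"y":0,"z":0,"twist":0},{"x":0,"y":0,"z":0,"twist":0},{"x":0,"y":0,"z":0,"twist":0},{"x":0,"y":0,"z":0,"twist":0}]}}

```text
time: 15.0
tool_pos: [411.5, 197.9, 239.6]
tcp_rot: [3.141, -0.0, -0.708]
contact_force: [-0.3, 0.6, 0.3]
grip_width: 91.9
finger_force: 0.0
```

```bash
python3 - <<'E'
from h import *
c=cap('wrist','w6.png');o=bot.get_obs();print(o['time'],o['tool_pos'],o['tcp_rot'],c['eye'])
d=cap('side','d6.png');s=cap('scene','s6.png')
B=lambda q:cv2.cvtColor(q['pixels'],cv2.COLOR_RGB2BGR)
a=B(c)
p=proj(c,(457,159,121),True).astype(int);print('wing pred',p)
x=int(np.clip(p[0]-50,0,540));y=int(np.clip(p[1]-60,0,280));print('crop off',x,y)
z=lambda im,x,y,w,h,W,H:cv2.resize(im[y:y+h,x:x+w],(W,H),interpolation=cv2.INTER_CUBIC)
# wrist mirror x4 (400x480) | side block, scene block x6 (360x240 each)
cv2.imwrite('pics/c6.png',np.hstack([z(a,x,y,100,120,400,480),np.vstack([z(B(d),260,205,60,40,360,240),z(B(s),320,185,60,40,360,240)])]))
E
```

```text
15.05 [411.49376529 197.90131773 239.63876355] [ 3.14147171e+00  4.37457355e-06 -7.08230320e-01] [461.78159592 155.08261306 373.1199638 ]
wing pred [314 131]
crop off 264 71
```

View pics/c6.png

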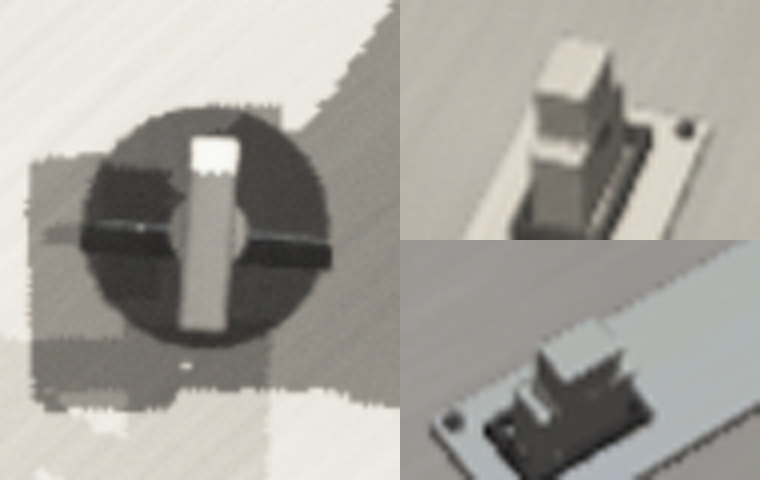

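The block stands upright in the pocket, with the drilled mark on the robot/mirror side. The wing's top runs in the crop from (215,138) to (203,329).

```bash
python3 - <<'E'
from h import *
c=load('wrist')
W=rpts(c,[(x/4+264,y/4+71) for x,y in [(191,138),(239,138),(226,330),(180,328)]],121)
e=np.diff(np.vstack([W,W[:1]]),axis=0)[:,:2]
print(W.mean(0),np.hypot(*e.T).round(1),np.degrees(np.arctan2(e[:,1],e[:,0])).round(1))
g=c['pixels'].astype(int).max(2)
cs,_=cv2.findContours((g<95).astype(np.uint8)[90:165,280:352],0,1)
(u,v),r=cv2.minEnclosingCircle(max(cs,key=cv2.contourArea)); print('foot',u+280,v+90,r,pt(c,u+280,v+90,14,True),pt(c,264+205/4,71+227/4,14,True))
o=bot.get_obs();y=o['tcp_rot'][2];R=Rot.from_euler('xyz',[np.pi,0,y]).as_matrix()
w=W.mean(0);w[2]=121
print('off',R.T@(w-o['tool_pos']),'yaw',np.degrees(y))
psi=np.radians(.5);aim=np.array([643.5,61.5])+110*np.array([-np.sin(psi),np.cos(psi)])+58.5*np.array([np.cos(psi),np.sin(psi)])
print(aim,'target normal deg',np.degrees(np.arctan2(*(aim-w[:2])[::-1])))
for n in 'scene','side':
  q=load(n); print(n,proj(q,(643.5,61.5,90)),proj(q,(631,61.7,50)))
E
```

```text
[456.94157322 156.75240967 121.        ] [ 9.6 39.3  9.4 38.8] [-130.4  135.7   46.9  -43.9]
foot 315.37940216064453 129.11927795410156 31.618555068969727 [455.78146555 158.00562308  14.        ] [457.08471953 157.08599209  14.        ]
off [ 61.31670104   1.72633985 118.70120795] yaw -40.57081830318668
[701.03785359 172.00631386] target normal deg 3.5758402517401624
scene [349.77871053 202.24238362] [346.50185871 206.21937866]
side [288.67543787 215.53848581] [293.78030661 226.98927765]
```

Emit:
{"fn": "play_rows", "kwargs": {"commands": [{"x":0.02,"y":0.001,"z":0.02,"twist":3.4},{"x":0.042,"y":0.0015,"z":0.045,"twist":3.4},{"x":0.06,"y":0.0017,"z":0.07,"twist":3.4},{"x":0.0613,"y":0.0017,"z":0.09,"twist":3.4},{"x":0.0613,"y":0.0017,"z":0.11,"twist":3.4},{"x":0.0613,"y":0.0017,"z":0.12,"twist":3.4},{"x":0.0613,"y":0.0017,"z":0.126,"twist":3.4},{"x":0.0613,"y":0.0017,"z":0.126,"twist":3.4}], "jaw": 0}}

```text
time: 15.95
tool_pos: [456.8, 156.9, 113.5]
tcp_rot: [3.141, 0.0, -0.767]
contact_force: [0.6, -0.0, 0.4]
grip_width: 91.8
finger_force: 0.0
```

Emit:
{"fn": "play_rows", "kwargs": {"commands": [{"x":0,"y":0,"z":0,"twist":0},{"x":0,"y":0,"z":0,"twist":0},{"x":0,"y":0,"z":0,"twist":0},{"x":0,"y":0,"z":0,"twist":0},{"x":0,"y":0,"z":0,"twist":0},{"x":0,"y":0,"z":0,"twist":0},{"x":0,"y":0,"z":0,"twist":0},{"x":0,"y":0,"z":0,"twist":0}], "jaw": 1}}

```text
time: 16.75
tool_pos: [456.9, 156.7, 113.7]
tcp_rot: [3.142, -0.0, -0.768]
contact_force: [0.1, -0.6, 0.0]
grip_width: 32.5
finger_force: 0.0
```

Emit:
{"fn": "play_rows", "kwargs": {"commands": [{"x":0,"y":0,"z":0,"twist":0},{"x":0,"y":0,"z":0,"twist":0},{"x":0,"y":0,"z":0,"twist":0},{"x":0,"y":0,"z":0,"twist":0},{"x":0,"y":0,"z":0,"twist":0},{"x":0,"y":0,"z":0,"twist":0},{"x":0,"y":0,"z":0,"twist":0},{"x":0,"y":0,"z":0,"twist":0}]}}

```text
time: 17.55
tool_pos: [457.0, 156.9, 113.7]
tcp_rot: [-3.141, -0.0, -0.768]
contact_force: [1.8, 1.6, -2.0]
grip_width: 9.7
finger_force: 30.0
```

Emit:
{"fn": "play_rows", "kwargs": {"commands": [{"x":0,"y":0,"z":0,"twist":-2},{"x":0,"y":0,"z":0,"twist":-5},{"x":0,"y":0,"z":0,"twist":-8},{"x":0,"y":0,"z":0,"twist":-11},{"x":0,"y":0,"z":0,"twist":-14},{"x":0,"y":0,"z":0,"twist":-17},{"x":0,"y":0,"z":0,"twist":-20},{"x":0,"y":0,"z":0,"twist":-22}]}}

```text
time: 18.35
tool_pos: [457.0, 156.8, 113.7]
tcp_rot: [-3.142, -0.0, -0.382]
contact_force: [0.2, 1.0, -0.3]
grip_width: 10.0
finger_force: 30.0
```

Emit:
{"fn": "play_rows", "kwargs": {"commands": [{"x":0,"y":0,"z":0,"twist":-3},{"x":0,"y":0,"z":0,"twist":-7},{"x":0,"y":0,"z":0,"twist":-11},{"x":0,"y":0,"z":0,"twist":-15},{"x":0,"y":0,"z":0,"twist":-19},{"x":0,"y":0,"z":0,"twist":-22},{"x":0,"y":0,"z":0,"twist":-24.5},{"x":0,"y":0,"z":0,"twist":-25.6}]}}

```text
time: 19.15
tool_pos: [457.0, 156.7, 113.7]
tcp_rot: [3.141, -0.0, 0.064]
contact_force: [0.6, 0.6, -1.1]
grip_width: 10.1
finger_force: 30.0
```

Emit:
{"fn": "play_rows", "kwargs": {"commands": [{"x":0,"y":0,"z":0,"twist":0},{"x":0,"y":0,"z":0,"twist":0},{"x":0,"y":0,"z":0,"twist":0},{"x":0,"y":0,"z":0,"twist":0},{"x":0,"y":0,"z":0,"twist":0},{"x":0,"y":0,"z":0,"twist":0},{"x":0,"y":0,"z":0,"twist":0},{"x":0,"y":0,"z":0,"twist":0}]}}

```text
time: 19.95
tool_pos: [456.9, 156.7, 113.7]
tcp_rot: [3.141, -0.0, 0.063]
contact_force: [1.3, -0.1, -0.6]
grip_width: 9.7
finger_force: 30.0
```

```bash
python3 - <<'E'
from h import *
o=bot.get_obs();print(o['time'],o['tool_pos'],np.degrees(o['tcp_rot'][2]),o['moment'],o['finger_force'],o['grip_width'])
c=cap('wrist','w7.png');g=c['pixels'].astype(int).max(2)
# predicted front end of the wing top, and mirror's top/side corners (z 78) for yaw 3.6
a=np.radians(3.6);X=np.array([np.cos(a),np.sin(a),0]);Y=np.array([-np.sin(a),np.cos(a),0]);P=np.array([457,157,0])
for n,p in (('wing+',P+20*X+[0,0,121]),('mir+y',P+30*Y+[0,0,78]),('mir-y',P-30*Y+[0,0,78])): print(n,proj(c,p,True).round(1))
# foreseen block tongue corners (from nest) in this view
print('tongue',proj(c,(643.5,61.5,90),True).round(1))
m=(g>225); 
u,v=proj(c,(643.5,61.5,90),True).astype(int)
if 30<u<610 and 20<v<380: print(g[v-12:v+13:3,u-24:u+25:4])
u,v=proj(c,P+20*X+[0,0,121],True).astype(int);print(u,v);print(g[v-8:v+24:4,u-16:u+17:2])
E
```

```text
19.95 [456.94802288 156.70048113 113.68913424] 3.6251700463815086 [ 0.04304118 -0.14792304 -0.03671664] 29.991472363471985 9.651230334062996
wing+ [313.5 232.1]
mir+y [262.8 238.6]
mir-y [364.4 238.6]
tongue [489.9 -45. ]
313 232
[[103 103 102  90  68  67  70  70  71  66  69  73  69  71  95 104 106]
 [ 90  90  97  77  67  73  67  66  71  73  72  68  70  70  89  96  90]
 [ 83  87  27  60  83  88  92  91  89  91  90  87  86  84  52  40  84]
 [ 88  71  23  71  92  98 100 102  97  99  95  96  96  89  60  26  78]
 [ 82  62  22  69  94 102  98 101  99  99  98  96  95  92  59  24  74]
 [ 85  47  17  72  92 102  98  96  98 100  95  95  96  90  57  19  59]
 [ 86  30  19  68  91  98 104  99  95 101  97  97  94  92  56  17  34]
 [ 68  26  27  51  77  84  82  81  82  81  84  81  80  74  49  26  25]]
```

```bash
python3 -c "
from plant import bot
print(bot.close_job())"
```

```text
the job is handed in; nothing more can be done
None
```

The job is handed in, though the hand-in call gave no verdict. The vise jaw was opened about 39 mm, and the block is released upright in the pocket with its drilled face towards the mirror. The mirror is held at +3.6°, the angle I calculated for the aim point.

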